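Set the square flush on the new drawer front

TASK

Lift the metal square out of its white nest tray, set it down flat on the vanity top with its thick stock a little short of the wooden drawer front lying there, and let go of it. Then take hold of it again and bring it home, so that the stock is flush against the drawer front's edge nearest the robot and the thin blade lies across the drawer front between the two handle posts; let go and leave the perfume bottle, the compact and the hair roller standing where they are.

Things in the scene. Friction and masses are not known exactly. Their poses are not given: they have to be found in the camera images.
- square: Metal L-square, 0.28 kg. Dark steel stock 26 (x) x 62 (y) x 22 (z) mm; origin at the centre of its underside, z up. Bright blade from the stock's inner face (x = 13 mm) at its +y end: x 13 to 143, y 9 to 31, z 19.5 to 22 mm, hanging 19.5 mm over the surface the stock stands on. Stands stably; mass centre 6 mm from the stock's centre towards the blade. Starts in the tray, blade away from the robot.
- end_a (a point): on the square: +y end of the stock's inner face, at half its height (square frame 13, 31, 11 mm)
- end_b (a point): on the square: -y end of the stock's inner face, at half its height (square frame 13, -31, 11 mm)
- blade_mid (a point): on the square: middle of the blade (square frame 78, 20, 20.75 mm)
- panel: Fixed drawer front: flat light-wood board 120 (x) x 220 (y) x 18 (z) mm lying on the vanity top; origin at the centre of its underside, z up. Its edge nearest the robot is the face x = -60 mm. Two upright steel handle posts, 10 mm across, 26 mm tall, stand on its top at x = 0, y = -32 and +32 mm (54 mm clear between them).
- panel_edge (a point): middle of the panel's edge nearest the robot, at half thickness (panel frame -60, 0, 9 mm)
- tray: Fixed white nest tray 172 (x) x 80 (y) mm, floor 3 mm, walls 30 mm tall; origin under its centre. The square starts with its origin near (-69, 0, 3) mm in it, same yaw. Walls stand 5 mm off both ends of the stock and both sides of the blade. Free for fingers: behind the stock (-x side open) and a pocket before its inner face beside the blade (tray x -56 to -14, y -36 to 9 mm).
- perfume: Round glass perfume bottle, 66 mm across, 96 mm tall with cap; origin at the centre of its underside. Stands beside the panel's +y end. Bystander.
- compact: Open champagne aluminium compact, base 68 mm across and 12 mm thick, lid standing up behind it to 85 mm tall; origin at the centre of the base's underside. Stands beside the panel's -y end. Bystander.
- roller: Pink plastic hair roller, a tube 38 mm across, 65 mm tall, standing upright near the tray; origin at the centre of its underside. Bystander.

How it is judged (in metres and radians):
On the way, in this order (a step that is already met when the one before it is completed fails the run):
1. the square is lifted clear of the tray (height (world z) of square above 0.04 m), for 0.1 s.
2. the square stands flat on the vanity top, let go, short of the panel's near edge (its stock more than 4 mm from it) (angle between square's own z axis and vertical below 0.05 rad and height (world z) of square between -0.003 and 0.003 m and contact force between the fingers and square below 0.1 N and linear speed of square below 0.02 m/s and x of each of end_a, end_b in the frame of panel below -0.064 m), for 0.2 s.
At the end, for the whole second after the job is handed in: Square flat on the vanity top, at rest; both ends of its stock's inner face within 2 mm of the panel's near edge; blade across the panel between the posts (its middle within 18 mm of the panel's middle line); bottle, compact and roller upright and within 20 mm of their starts (angle between square's own z axis and vertical below 0.05 rad and height (world z) of square between -0.003 and 0.003 m and x of end_a in the frame of panel between -0.062 and -0.057 m and x of end_b in the frame of panel between -0.062 and -0.057 m and y of blade_mid in the frame of panel between -0.018 and 0.018 m and angle between the x axis of square and the x axis of panel, either way round below 0.06 rad and x of blade_mid in the frame of panel above -0.02 m and linear speed of square below 0.01 m/s and angular speed of square below 0.1 rad/s and distance of each of perfume, compact, roller from where it was at the start of the episode below 0.02 m and angle between each of perfume, compact, roller's own z axis and vertical below 0.2 rad); the robot touches nothing.
It fails at once if the perfume bottle is knocked over or shoved 20 mm or more (distance of perfume from where it was at the start of the episode above 0.02 m or angle between perfume's own z axis and vertical above 0.35 rad).
It fails at once if the compact is knocked over or shoved 20 mm or more (distance of compact from where it was at the start of the episode above 0.02 m or angle between compact's own z axis and vertical above 0.35 rad).
It fails at once if the hair roller is knocked over or shoved 20 mm or more (distance of roller from where it was at the start of the episode above 0.02 m or angle between roller's own z axis and vertical above 0.35 rad).
It also fails if it takes over 54 s, if anything falls off the work surface, if the arm or the gripper's body presses on something with over 40 N, if the wrist force passes 120 N, or if a joint passes its speed limit or range.

ROBOT

A 6-joint arm with a two-finger parallel gripper is mounted at the origin on the work surface. World frame = base frame: x ahead of the robot, y to its left, z up, the work surface at z = 0. Lengths are in m, angles in degrees, forces in N, time in s.
With the tool pointing down it reaches from about 0.4 to 0.825 m from the base axis. Payload 7 kg.
Tool frame: the origin (TCP) lies midway between the tips of the shut fingers; the grasp point (between the pads) lies 19 mm behind it; y points along the fingers, z is the direction in which the jaws open and shut, and the axes are right-handed (so a half turn about y gives the same grasp; the last joint's range is limited). The gripper opens to 88 mm and grips with 3 to 60 N. Pads are 19 mm wide; open, the fingers measure 130 mm over their backs; the gripper's body (78 mm by 193 mm) begins 47 mm behind the grasp point.
Start: joints at [93.455, 20.546, 0.682, 0, -70.136, -16.507], TCP at [0.152, 0.658, 0.227] pointing down, gripper open.
Joint ranges: [-176.03, 176.03], [-82.01, 121.73], [-58.28, 71.71], [-173.87, 95.51], [-174.79, -0.11], [-173.66, 173.66]. Speed limits (degrees/s): [136.94, 136.94, 172.46, 180, 180, 180].

INTERFACE

Orientations are given as [roll, pitch, yaw] about the fixed x, y, z axes, in that order (R = Rz(yaw) Ry(pitch) Rx(roll)).
In Python, from plant import ctrl gives the robot as it stands.
- The arm moves only by the tool step_arm, never from a script. Its argument "rows" is a list that holds one entry, the list of rows, each a list of 7 numbers: the gripper command: -1 is shut, 1 is fully open, values between are in proportion, then the shift along the world's x, y, z in cm, then the turn, a rotation vector about the world's x, y, z in degrees. In form: [[[fingers, tx, ty, tz, rx, ry, rz], ...]]. A call has 1 to 12 rows; each row shifts and turns the commanded pose from where the row before left it; what a row does not reach is not made up. A row lasts 1/8 s, in which the tool goes at most 62.5 mm and 10.7 degrees, less where a joint would pass 70% of its speed; a pose out of reach is approached as far as the arm can. A call is refused whole if a number of a shift passes 6.25 or a number of a turn 10.7, either way. A call with a gripper value outside its range is refused whole. The fingers move at their own pace and stop on an object; the grip force is fixed at half the most. Time passes only in rows, so rows that do not move let the fingers close. It gives the time, the measured TCP pose, the force and the opening at its end, in the units of the state.
- ctrl.get_obs(): the state, without advancing time (a new reading comes with each control period).
- ctrl.snapshot(name): name is "side" or "top"; returns the picture (420x560x3 uint8, blue, green, red); there is no depth.
- ctrl.camera_params(name): a dict with "vertical_fov" (degrees; the focal length in pixels is half the picture's height over the tangent of half this angle, whatever the lens; pixels are square), "cx", "cy" (the principal point, pixels), "k1" (the pictures are not rectified: a ray, as slopes to the right and down, at radius r is drawn at 1 + k1 r^2 times it, then the intrinsics apply), "rvec" (rotation vector, rad) and "tvec" (3), from world to camera coordinates, as OpenCV has them. Camera axes: x right, y down, z forward; pixel columns grow to the right and rows downward; lengths in m; the calibration is good to about 2 mm. A picture is of the moment at which its call begins. camera_params takes no time and is no camera call.
- ctrl.close_job(): hands the job in, once; it reports no verdict.
The state is a dict: "clock": time; "joint_pos": joint angles; "qvel": joint speeds; "tau": joint torques, N m; "tool_pos": TCP position; "orientation": TCP orientation; "force": force on the tool from outside, world axes, zero at the start; "moment": the same for the moment, N m; "opening": finger opening in m.
Only numpy, scipy, OpenCV 4.12 (cv2) and the standard library are available. Lean on these libraries where they do the work, as an engineer would, in place of code of your own. Each camera call takes 0.05 s, during which the arm holds its last target. There are 200 camera calls.

## Working session

There is one attempt and no reset: what is moved stays moved. The work goes in short steps, Python scripts to look and compute and a tool call to move; the robot and the scene stay as the last step left them, time stands still between calls to the robot, and variables do not carry over. Pictures are saved under pics/ and viewed, about 8 in all and at most 12, crops included, and the job is handed in when it is done.

Besides the shell and the picture viewer there is one more tool, called after "Request:" as name([rows], argument=value, ...), one row to a line, values as JSON. step_arm: Moves the arm, as the interface text tells. Its arguments: {"type":"object","properties":{"rows":{"type":"array"}},"required":["rows"]}

```bash
mkdir -p pics; cat > h.py <<'E'
import numpy as np, cv2
from plant import ctrl
def cam(n):
    p=ctrl.camera_params(n); f=210/np.tan(np.radians(p['vertical_fov'])/2)
    R=cv2.Rodrigues(np.array(p['rvec'],float))[0]; t=np.array(p['tvec'],float).ravel()
    K=np.array([[f,0,p['cx']],[0,f,p['cy']],[0,0,1.]]); return K,np.array([p['k1'],0,0,0,0.]),R,t
def px2w(n,pts,z):
    K,d,R,t=cam(n); u=cv2.undistortPoints(np.array(pts,float).reshape(-1,1,2),K,d).reshape(-1,2)
    r=np.c_[u,np.ones(len(u))]@R; c=-R.T@t
    return c+r*((z-c[2])/r[:,2])[:,None]
def w2px(n,P):
    K,d,R,t=cam(n); return cv2.projectPoints(np.array(P,float).reshape(-1,1,3),cv2.Rodrigues(R)[0],t,K,d)[0].reshape(-1,2)
E
python3 - <<'E'
from h import *
print(ctrl.get_obs())
for n in ('top','side'):
    im=ctrl.snapshot(n); cv2.imwrite(f'pics/{n}0.png',im); print(n,ctrl.camera_params(n))
E
```

```text
{'clock': 0.0, 'joint_pos': array([ 9.34566670e+01,  2.05900301e+01,  6.31857933e-01, -1.97943613e-02,
       -7.01362712e+01, -1.65089770e+01]), 'qvel': array([ 0.09100832, -0.01056964,  0.01459198, -0.04271988,  0.02302458,
       -0.06864222]), 'tau': array([ 5.16867863e-05, -5.82704008e+01,  2.93071014e+01,  6.99741930e+00,
        7.19486197e-03, -1.48699041e-04]), 'tool_pos': array([0.15233767, 0.65706172, 0.22562503]), 'orientation': array([-8.99041620e+01,  8.99929359e-03,  1.66940956e+02]), 'force': array([-0.09974217, -0.17324617, -0.5650224 ]), 'moment': array([-0.02786346,  0.02578941, -0.01538227]), 'opening': 0.08789438571505198}
top {'vertical_fov': 45.99740856892565, 'cx': 272.01233789714496, 'cy': 213.71584501912218, 'k1': -0.17848704575109442, 'rvec': array([ 2.11879065, -2.13352451,  0.19727079]), 'tvec': array([0.01630196, 0.60164722, 1.03837365])}
side {'vertical_fov': 50.31529138567095, 'cx': 273.70506528842026, 'cy': 212.57564634981745, 'k1': -0.058247682362295106, 'rvec': array([ 2.3513341 , -0.40277046,  0.17349279]), 'tvec': array([-0.55067655,  0.17503469,  1.03948146])}
```

View pics/top0.png

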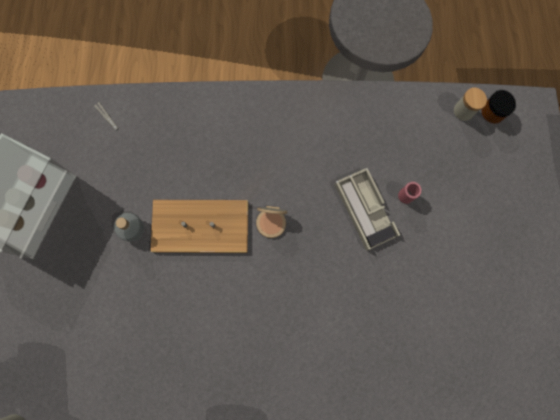

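View pics/side0.png

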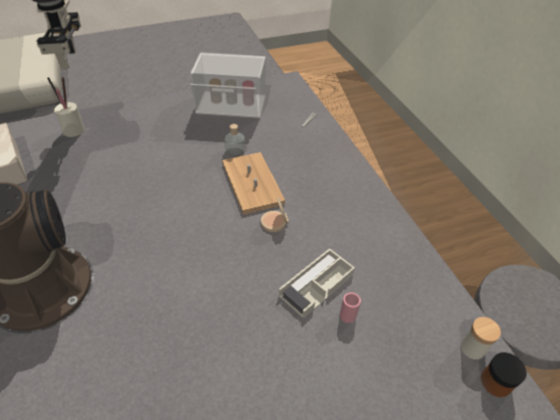

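The top view shows the panel at about (200,227), the tray at (368,208) with the dark stock at its lower end (382,236), perfume at (127,226), compact at (271,222) and roller at (411,192). The side view shows the same layout: panel (253,182), tray (317,282), stock (297,299). Next I'll measure with masks.

```bash
cat > m.py <<'E'
from h import *
def big(m,roi):
    x0,y0,x1,y1=roi; k=np.zeros_like(m); k[y0:y1,x0:x1]=m[y0:y1,x0:x1]
    cs=cv2.findContours(k,cv2.RETR_EXTERNAL,cv2.CHAIN_APPROX_NONE)[0]
    return max(cs,key=cv2.contourArea)
def rect(n,c,z):
    P=px2w(n,c.reshape(-1,2),z)[:,:2]
    r=cv2.minAreaRect((P*1000).astype(np.float32)); return r
E
python3 - <<'E'
from m import *
t=cv2.imread('pics/top0.png'); s=cv2.imread('pics/side0.png')
for n,im,rp,rt in(('top',t,(140,190,256,262),(325,160,402,255)),('side',s,(215,145,290,216),(270,245,360,320))):
    h=cv2.cvtColor(im,cv2.COLOR_BGR2HSV)
    for nm,m,roi,z in(('panel',cv2.inRange(h,(5,90,90),(25,255,255)),rp,.018),('tray',cv2.inRange(h,(12,15,85),(40,110,255)),rt,.03)):
        c=big(m,roi); print(n,nm,cv2.contourArea(c),rect(n,c,z))
    x0,y0,x1,y1=rt
# stock: dark inside tray
a=cv2.resize(t[150:260,320:430],None,fx=5,fy=5,interpolation=cv2.INTER_CUBIC)
b=cv2.resize(t[190:265,110:295],None,fx=4,fy=4,interpolation=cv2.INTER_CUBIC)
cv=np.zeros((570,800,3),np.uint8); 
cv[:300,:740]=b; a2=cv2.resize(a,(270,270)); cv[300:570,:270]=a2
c=cv2.resize(s[240:325,270:365],(300,268),interpolation=cv2.INTER_CUBIC); cv[300:568,280:580]=c
cv2.imwrite('pics/c1.png',cv)
E
```

```text
top panel 4921.5 ((581.6390991210938, 179.7974395751953), (222.23277282714844, 120.81816864013672), 89.52404022216797)
top tray 2412.5 ((619.6068115234375, -199.00428771972656), (182.20132446289062, 107.29841613769531), 24.003887176513672)
side panel 2203.0 ((579.8274536132812, 170.48536682128906), (234.25076293945312, 120.54774475097656), 89.06037902832031)
side tray 2741.5 ((613.0542602539062, -216.82025146484375), (192.7894744873047, 98.98477935791016), 23.848133087158203)
```

View pics/c1.png

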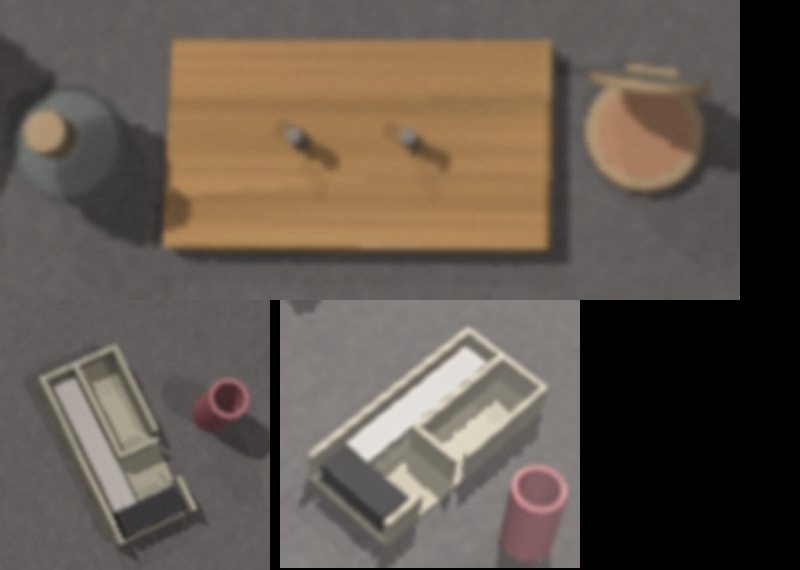

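The crops show the square nested as described: bright blade on the left side, dark stock at the open near end, free pocket to its right. The panel rectangle is clean in the top view, at 222×121 mm against 220×120. Next I'll measure the stock and blade on plane z=25 mm.

```bash
python3 - <<'E'
from m import *
for n,roi in(('top',(330,160,405,255)),('side',(275,245,360,320))):
    im=cv2.imread(f'pics/{n}0.png'); h=cv2.cvtColor(im,cv2.COLOR_BGR2HSV)
    for lo in (120,140,150,165):
        m=cv2.inRange(h,(0,0,lo),(180,28,255)); c=big(m,roi); print(n,'blade',lo,cv2.contourArea(c),rect(n,c,.025))
    for hi in (45,55,62,70):
        m=cv2.inRange(h,(0,0,0),(180,255,hi)); 
        r=(362,222,400,250) if n=='top' else (280,284,322,312)
        c=big(m,r); print(n,'stock',hi,cv2.contourArea(c),rect(n,c,.025), c.reshape(-1,2).min(0),c.reshape(-1,2).max(0))
E
```

```text
top blade 120 525.0 ((619.0126953125, -185.65274047851562), (131.7135009765625, 25.006101608276367), 23.92052459716797)
top blade 140 463.5 ((618.88134765625, -185.22735595703125), (129.68630981445312, 23.0008487701416), 24.54528045654297)
top blade 150 432.0 ((618.4561767578125, -185.4639892578125), (128.71136474609375, 20.932741165161133), 24.500179290771484)
top blade 165 366.0 ((618.4121704101562, -185.46609497070312), (126.48433685302734, 18.835168838500977), 24.505416870117188)
top stock 45 0.0 ((536.0780029296875, -209.4058380126953), (0.0, 0.0), 0.0) [370 244] [370 244]
top stock 55 7.0 ((542.0319213867188, -207.79904174804688), (18.198013305664062, 4.153800010681152), 24.800893783569336) [367 238] [371 245]
top stock 62 215.0 ((554.3433227539062, -235.01400756835938), (22.277008056640625, 64.00495147705078), 24.340116500854492) [367 227] [395 246]
top stock 70 343.5 ((547.5942993164062, -240.44378662109375), (39.135311126708984, 70.27811431884766), 24.415273666381836) [367 227] [399 249]
side blade 120 2555.0 ((622.4883422851562, -211.91441345214844), (207.1676788330078, 209.04647827148438), 70.5196533203125)
side blade 140 447.5 ((617.130126953125, -187.38583374023438), (132.1914825439453, 25.822208404541016), 23.938505172729492)
side blade 150 437.5 ((617.1373901367188, -187.57357788085938), (131.9901123046875, 25.652029037475586), 23.675119400024414)
side blade 165 424.0 ((617.05322265625, -187.70913696289062), (131.22706604003906, 25.342334747314453), 23.866317749023438)Traceback (most recent call last):
  File "<stdin>", line 9, in <module>
  File "m.py", line 5, in big
    return max(cs,key=cv2.contourArea)
ValueError: max() iterable argument is empty
```

Both views agree: blade middle at about (0.618, -0.186) and yaw 24.2°, so the square's origin is about (0.555, -0.2365), and the stock mask gives the same. I'll grip the stock across its thickness at square y = -11 mm (0.5596, -0.2465), with the jaws along 24.2° (tool yaw 114.2) and part-open to about 50 mm so the inner finger fits the pocket.

Request:
step_arm([
  [[0.15,2.65,-3.4,-0.2,0,0,-2.6],[0.15,2.65,-3.4,-0.2,0,0,-2.6],[0.15,2.65,-3.4,-0.2,0,0,-2.6],[0.15,2.65,-3.4,-0.2,0,0,-2.6],[0.15,2.65,-3.4,-0.2,0,0,-2.6],[0.15,2.65,-3.4,-0.2,0,0,-2.6],[0.15,2.65,-3.4,-0.2,0,0,-2.6],[0.15,2.65,-3.4,-0.2,0,0,-2.6],[0.15,2.65,-3.4,-0.2,0,0,-2.6],[0.15,2.65,-3.4,-0.2,0,0,-2.6],[0.15,2.65,-3.4,-0.2,0,0,-2.6],[0.15,2.65,-3.4,-0.2,0,0,-2.6]],
])

```text
clock: 1.6
tool_pos: [0.471, 0.2482, 0.2023]
orientation: [-90.0, -0.0, 135.7]
force: [-0.2, 0.4, -0.1]
opening: 0.0507
```

Request:
step_arm([
  [[0.15,0.9,-4.95,0,0,0,-2.16],[0.15,0.9,-4.95,0,0,0,-2.16],[0.15,0.9,-4.95,0,0,0,-2.16],[0.15,0.9,-4.95,0,0,0,-2.16],[0.15,0.9,-4.95,0,0,0,-2.16],[0.15,0.9,-4.95,0,0,0,-2.16],[0.15,0.9,-4.95,0,0,0,-2.16],[0.15,0.9,-4.95,0,0,0,-2.16],[0.15,0.9,-4.95,0,0,0,-2.16],[0.15,0.9,-4.95,0,0,0,-2.16],[0.15,0,0,0,0,0,0],[0.15,0,0,0,0,0,0]],
])

```text
clock: 3.1
tool_pos: [0.56, -0.2455, 0.2019]
orientation: [-89.9, -0.0, 114.1]
force: [-0.2, -0.3, 0.3]
opening: 0.0505
```

Request:
step_arm([
  [[0.15,0,-0.1,-4.5,0,0,0],[0.15,0,0,-4.5,0,0,0],[0.15,0,0,-4.0,0,0,0],[0.15,0,0,-2.7,0,0,0],[0.15,0,0,0,0,0,0]],
])

```text
clock: 3.72
tool_pos: [0.5589, -0.245, 0.0438]
orientation: [-89.8, -0.1, 114.2]
force: [0.3, -0.7, 0.6]
opening: 0.0505
```

```bash
python3 - <<'E'
from m import *
a=ctrl.snapshot('top')[150:270,320:440]; b=ctrl.snapshot('side')[210:330,240:380]
cv=np.hstack([cv2.resize(a,(400,400),interpolation=2),cv2.resize(b,(400,343),interpolation=2)[:343] if 0 else cv2.resize(b,(400,400),interpolation=2)])
cv2.imwrite('pics/c2.png',cv)
E
```

```text
(no output)
```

View pics/c2.png

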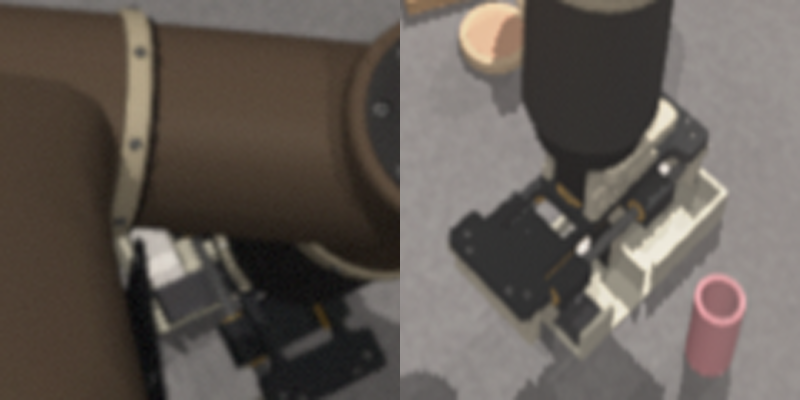

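The side view (right half) shows the fingers straddling the stock, with the inner finger over the pocket at about (580,250) and the roller well clear. The top view is mostly hidden by the arm. I'll descend in small steps.

Request:
step_arm([
  [[0.15,0.07,-0.15,-1.0,0,0,0],[0.15,0,0,-1.0,0,0,0],[0.15,0,0,-0.8,0,0,0],[0.15,0,0,-0.7,0,0,0],[0.15,0,0,0,0,0,0]],
])

```text
clock: 4.45
tool_pos: [0.5606, -0.2479, 0.0097]
orientation: [-89.9, -0.0, 114.1]
force: [-0.2, -1.0, 0.3]
opening: 0.0503
```

Request:
step_arm([
  [[0,0,0,-0.1,0,0,0],[-0.3,0,0,0,0,0,0],[-1,0,0,0,0,0,0],[-1,0,0,0,0,0,0],[-1,0,0,0,0,0,0],[-1,0,0,0,0,0,0]],
])

```text
clock: 5.2
tool_pos: [0.561, -0.248, 0.0098]
orientation: [-90.0, 0.0, 114.1]
force: [-1.8, -1.2, 4.0]
opening: 0.0257
```

Request:
step_arm([
  [[-1,0,0,0.5,0,0,0],[-1,0,0,1.0,0,0,0],[-1,0,0,1.5,0,0,0],[-1,0,0,2.0,0,0,0],[-1,0,0,3.0,0,0,0],[-1,0,0,3.0,0,0,0],[-1,0,0,3.0,0,0,0],[-1,0,0,0,0,0,0]],
])

```text
clock: 6.2
tool_pos: [0.5629, -0.2483, 0.1533]
orientation: [-90.3, 0.2, 114.2]
force: [0.1, 0.9, -3.5]
opening: 0.0253
```

Held: opening 25.5 mm, weight about 3 N. Next I'll carry it over to the panel and align the yaw, aiming for about 20 mm short of the edge.

Request:
step_arm([
  [[-1,-0.75,3.96,0,0,0,-2.45],[-1,-0.75,3.96,0,0,0,-2.45],[-1,-0.75,3.96,0,0,0,-2.45],[-1,-0.75,3.96,0,0,0,-2.45],[-1,-0.75,3.96,0,0,0,-2.45],[-1,-0.75,3.96,0,0,0,-2.45],[-1,-0.75,3.96,0,0,0,-2.45],[-1,-0.75,3.96,0,0,0,-2.45],[-1,-0.75,3.96,0,0,0,-2.45],[-1,-0.75,3.96,0,0,0,-2.45],[-1,0,0,0,0,0,0],[-1,0,0,0,0,0,0]],
])

```text
clock: 7.7
tool_pos: [0.4855, 0.1478, 0.149]
orientation: [-89.9, 0.0, 89.7]
force: [-0.0, -0.1, -3.5]
opening: 0.0256
```

Request:
step_arm([
  [[-1,0,0,-3.0,0,0,0],[-1,0,0,-3.0,0,0,0],[-1,0,0,-1.5,0,0,0],[-1,0,0,0,0,0,0],[-1,0,0,0,0,0,0]],
])

```text
clock: 8.32
tool_pos: [0.4869, 0.1482, 0.0755]
orientation: [-90.1, -0.0, 89.6]
force: [-0.4, 0.3, -2.8]
opening: 0.0258
```

```bash
python3 - <<'E'
from m import *
o=ctrl.get_obs(); print(o['tool_pos'],o['orientation'],o['force'])
t=ctrl.snapshot('top'); s=ctrl.snapshot('side'); cv2.imwrite('pics/t3.png',t); cv2.imwrite('pics/s3.png',s)
a=t[170:280,120:280]; b=s[110:240,190:310]
cv2.imwrite('pics/c3.png',np.hstack([cv2.resize(a,(400,275),interpolation=2),cv2.resize(b[:83],(400,275),interpolation=2)])if 0 else np.hstack([cv2.resize(a,(436,300),interpolation=2),cv2.resize(b,(277,300),interpolation=2)]))
E
```

```text
[0.48692086 0.14817017 0.07548049] [-9.00713926e+01 -3.37547444e-02  8.96445719e+01] [-0.35083768  0.33777105 -2.78990349]
```

View pics/c3.png

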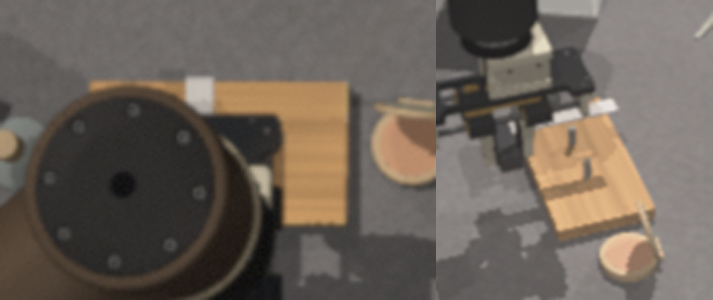

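The top crop shows the bright blade tip at about (200,93) of the crop, past the panel's far edge. In the side crop the blade shows at (565,117)–(603,105). I'll compute the blade tip's y at its current height of about 0.09 m.

```bash
python3 - <<'E'
from m import *
for n,roi in(('top',(180,190,205,214)),('side',(225,140,275,175))):
    h=cv2.cvtColor(cv2.imread(f'pics/{n[0]}3.png'),cv2.COLOR_BGR2HSV); m=cv2.inRange(h,(0,0,125),(180,30,255))
    x0,y0,x1,y1=roi;k=m*0;k[y0:y1,x0:x1]=m[y0:y1,x0:x1]
    for c in cv2.findContours(k,0,1)[0]:
        if cv2.contourArea(c)>15:
            P=px2w(n,c.reshape(-1,2),.09); print(n,cv2.boundingRect(c),P.min(0).round(4),P.max(0).round(4),rect(n,c,.09))
# posts from top at panel top centre height
print(w2px('top',[[.5815,.148,.044],[.5815,.212,.044]]))
E
```

```text
top (188, 197, 11, 15) [0.6024 0.1719 0.09  ] [0.6333 0.1937 0.09  ] ((617.8328247070312, 182.90298461914062), (21.817134857177734, 30.820579528808594), 89.49583435058594)
side (238, 157, 16, 7) [0.5429 0.171  0.09  ] [0.5867 0.1919 0.09  ] ((564.9312744140625, 181.72354125976562), (20.71305274963379, 43.71969985961914), 88.33316802978516)
side (256, 140, 19, 35) [0.5945 0.0998 0.09  ] [0.6702 0.2544 0.09  ] ((621.7647705078125, 177.9439697265625), (148.28866577148438, 49.9046630859375), 70.33229064941406)
[[211.17278024 223.96887149]
 [182.75911412 224.12965264]]
```

The blade is centred at y≈0.1825 with the tip at x≈0.633, and the posts' midline is at about 0.178–0.180. I'll shift by -3 mm in y and lower.

Request:
step_arm([
  [[-1,0,-0.3,-2.0,0,0,0],[-1,0,0,-2.0,0,0,0],[-1,0,0,-1.5,0,0,0],[-1,0,0,-0.8,0,0,0],[-1,0,0,0,0,0,0],[-1,0,0,0,0,0,0]],
])

```text
clock: 9.18
tool_pos: [0.4866, 0.1454, 0.0121]
orientation: [-90.0, -0.0, 89.7]
force: [-0.2, 1.0, -4.4]
opening: 0.0259
```

Request:
step_arm([
  [[-1,0,0,-0.2,0,0,0],[-1,0,0,0,0,0,0]],
])

```text
clock: 9.43
tool_pos: [0.4862, 0.1451, 0.0097]
orientation: [-90.0, -0.0, 89.6]
force: [-0.2, -0.7, -4.2]
opening: 0.0256
```

Request:
step_arm([
  [[-1,0,0,-0.1,0,0,0],[-1,0,0,0,0,0,0]],
])

```text
clock: 9.68
tool_pos: [0.4861, 0.145, 0.0086]
orientation: [-90.0, -0.0, 89.6]
force: [0.2, -0.2, -3.9]
opening: 0.0257
```

Request:
step_arm([
  [[-1,0,0,-0.1,0,0,0],[-1,0,0,0,0,0,0]],
])

```text
clock: 9.93
tool_pos: [0.4861, 0.145, 0.0075]
orientation: [-90.0, 0.0, 89.6]
force: [0.2, -0.7, -2.9]
opening: 0.0257
```

Request:
step_arm([
  [[-1,0,0,-0.1,0,0,0],[-1,0,0,0,0,0,0]],
])

```text
clock: 10.18
tool_pos: [0.4862, 0.1451, 0.0068]
orientation: [-90.0, -0.0, 89.7]
force: [-1.9, 0.4, 0.6]
opening: 0.0258
```

Contact is just starting (z force +0.6 N). The inner finger (~21 mm thick) sits in a ~22 mm gap to the panel, so there's no room to open. I'll raise slightly, back off 3 cm, and set down there.

Request:
step_arm([
  [[-1,0,0,0.3,0,0,0],[-1,-1,0,0,0,0,0],[-1,-1,0,0,0,0,0],[-1,-1,0,0,0,0,0],[-1,0,0,0,0,0,0],[-1,0,0,-0.2,0,0,0],[-1,0,0,-0.1,0,0,0],[-1,0,0,0,0,0,0]],
])

```text
clock: 11.18
tool_pos: [0.4564, 0.1452, 0.0067]
orientation: [-90.0, -0.0, 89.6]
force: [-2.3, 0.9, 2.3]
opening: 0.0258
```

Request:
step_arm([
  [[-1,0,0,-0.05,0,0,0],[-1,0,0,0,0,0,0]],
])

```text
clock: 11.42
tool_pos: [0.4565, 0.1452, 0.0067]
orientation: [-90.0, -0.0, 89.7]
force: [-3.7, 0.1, 9.6]
opening: 0.0263
```

Request:
step_arm([
  [[-0.3,0,0,0,0,0,0],[-0.1,0,0,0,0,0,0],[0.15,0,0,0,0,0,0],[0.15,0,0,0,0,0,0],[0.15,0,0,0,0,0,0],[0.15,0,0,0,0,0,0]],
])

```text
clock: 12.18
tool_pos: [0.4562, 0.145, 0.006]
orientation: [-90.0, 0.0, 89.6]
force: [0.2, 0.1, 0.3]
opening: 0.0509
```

Request:
step_arm([
  [[0.15,0,0,1.0,0,0,0],[0.15,0,0,2.0,0,0,0],[0.15,0,0,3.0,0,0,0],[0.15,0,0,4.0,0,0,0],[0.15,0,0,2.0,0,0,0],[0.15,0,0,0,0,0,0]],
])

```text
clock: 12.92
tool_pos: [0.4571, 0.1458, 0.1284]
orientation: [-90.2, -0.2, 89.7]
force: [0.1, -0.3, 0.0]
opening: 0.0503
```

Request:
step_arm([
  [[1,0,0,0,0,0,-10],[1,0,0,0,0,0,-10],[1,0,0,0,0,0,-10],[1,0,0,0,0,0,-10],[1,0,0,0,0,0,-10],[1,0,0,0,0,0,-10],[1,0,0,0,0,0,-10],[1,0,0,0,0,0,-10],[1,0,0,0,0,0,-10],[1,0,0,0,0,0,0]],
])

```text
clock: 14.18
tool_pos: [0.4557, 0.1447, 0.1255]
orientation: [-90.0, 0.1, -0.3]
force: [-0.1, -0.2, -1.1]
opening: 0.0873
```

```bash
python3 - <<'E'
from m import *
o=ctrl.get_obs(); print(o['tool_pos'],o['orientation'],o['joint_pos'])
t=ctrl.snapshot('top'); s=ctrl.snapshot('side'); cv2.imwrite('pics/t4.png',t); cv2.imwrite('pics/s4.png',s)
a=t[170:290,120:290]; b=s[110:240,180:310]
cv2.imwrite('pics/c4.png',np.hstack([cv2.resize(a,(425,300),interpolation=2),cv2.resize(b,(300,300),interpolation=2)]))
E
```

```text
[0.45570316 0.14471298 0.12545458] [-9.00388027e+01  5.81069302e-02 -2.92268155e-01] [ 4.12594569e+01  7.46973281e+00 -3.15325904e+01 -1.22175541e-02
 -5.10668999e+01 -1.31544022e+02]
```

View pics/c4.png

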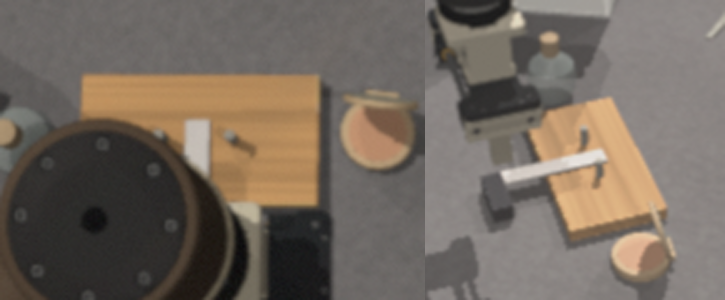

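The square stands released with its blade between the posts, and the stock is clear of the panel (side crop, stock (497,195), blade (505,178)–(605,157)). I'll measure its pose exactly before regrasping.

```bash
python3 - <<'E'
from m import *
for n,roi in(('top',(190,212,210,245)),('side',(205,168,262,200))):
    h=cv2.cvtColor(cv2.imread(f'pics/{n[0]}4.png'),cv2.COLOR_BGR2HSV); m=cv2.inRange(h,(0,0,130),(180,45,255))
    c=big(m,roi); P=px2w(n,c.reshape(-1,2),.022); print(n,cv2.boundingRect(c),P.min(0).round(4),P.max(0).round(4),rect(n,c,.022))
h=cv2.cvtColor(cv2.imread('pics/s4.png'),cv2.COLOR_BGR2HSV)
for hi in(60,70,80):
    m=cv2.inRange(h,(0,0,0),(180,255,hi)); c=big(m,(203,182,222,212)); print(hi,cv2.boundingRect(c),rect('side',c,.022))
E
```

```text
top (194, 218, 10, 22) [0.5507 0.1689 0.022 ] [0.5992 0.1902 0.022 ] ((574.9420166015625, 179.58706665039062), (48.72816848754883, 20.689453125), 1.0019984245300293)
side (205, 170, 54, 20) [0.448  0.1631 0.022 ] [0.5979 0.2547 0.022 ] ((516.2059326171875, 184.73426818847656), (74.95841979980469, 158.95672607421875), 62.47024917602539)
60 (211, 201, 6, 4) ((452.8203430175781, 116.45890808105469), (14.689361572265625, 8.33782958984375), 0.7985523343086243)
70 (208, 200, 10, 6) ((451.553955078125, 116.45643615722656), (17.945568084716797, 24.393875122070312), 82.49311065673828)
80 (205, 194, 13, 13) ((452.0224609375, 130.75497436523438), (27.031291961669922, 49.860313415527344), 1.4894030094146729)
```

The top view gives blade y≈0.1796 and tip x≈0.599, so the origin is about (0.456, 0.159), which agrees with the gripper's estimate (0.456, 0.158). I'll regrasp across the stock's ends, centred 3 mm behind its middle to keep the fingers off the panel.

Request:
step_arm([
  [[1,-0.3,1.4,-2.0,0,0,0],[1,0,0,-3.0,0,0,0],[1,0,0,-3.0,0,0,0],[1,0,0,-2.0,0,0,0],[1,0,0,-1.0,0,0,0],[1,0,0,-0.7,0,0,0],[1,0,0,0,0,0,0],[1,0,0,0,0,0,0]],
])

```text
clock: 15.28
tool_pos: [0.4535, 0.1593, 0.0096]
orientation: [-90.0, -0.0, -0.3]
force: [-0.4, 0.4, -0.2]
opening: 0.0878
```

Request:
step_arm([
  [[0.7,0,0,0,0,0,0],[0.5,0,0,0,0,0,0],[0.4,0,0,0,0,0,0],[-1,0,0,0,0,0,0],[-1,0,0,0,0,0,0],[-1,0,0,0,0,0,0]],
])

```text
clock: 16.02
tool_pos: [0.4531, 0.159, 0.0092]
orientation: [-90.0, -0.0, -0.3]
force: [-1.1, -0.3, 3.6]
opening: 0.062
```

Held at the ends: opening 62.0 mm, which matches the stock length. I'll slide towards the panel, then feel for contact.

Request:
step_arm([
  [[-1,0.8,0,0,0,0,0],[-1,0.8,0,0,0,0,0],[-1,0.8,0,0,0,0,0],[-1,0.8,0,0,0,0,0],[-1,0.8,0,0,0,0,0],[-1,0.6,0,0,0,0,0],[-1,0.2,0,0,0,0,0],[-1,0,0,0,0,0,0]],
])

```text
clock: 17.02
tool_pos: [0.5004, 0.1585, 0.0092]
orientation: [-90.0, 0.1, -0.4]
force: [-4.0, -0.9, 8.8]
opening: 0.0619
```

Request:
step_arm([
  [[-1,0.1,0,0,0,0,0],[-1,0.1,0,0,0,0,0],[-1,0,0,0,0,0,0]],
])

```text
clock: 17.4
tool_pos: [0.502, 0.1585, 0.0092]
orientation: [-90.1, 0.1, -0.4]
force: [-6.4, -0.8, 9.5]
opening: 0.0617
```

Request:
step_arm([
  [[-1,0.1,0,0,0,0,0],[-1,0,0,0,0,0,0]],
])

```text
clock: 17.65
tool_pos: [0.503, 0.1584, 0.0092]
orientation: [-90.1, 0.1, -0.4]
force: [-6.7, -0.9, 9.5]
opening: 0.0616
```

Request:
step_arm([
  [[-1,0.1,0,0,0,0,0],[-1,0,0,0,0,0,0]],
])

```text
clock: 17.9
tool_pos: [0.504, 0.1584, 0.0092]
orientation: [-90.1, 0.1, -0.4]
force: [-6.5, -0.4, 9.2]
opening: 0.0617
```

Request:
step_arm([
  [[-1,0.1,0,0,0,0,0],[-1,0,0,0,0,0,0]],
])

```text
clock: 18.15
tool_pos: [0.505, 0.1584, 0.0092]
orientation: [-90.1, 0.1, -0.4]
force: [-6.9, -0.3, 9.5]
opening: 0.0617
```

Steady sliding friction of about 6.7 N and no wall yet. Carrying on.

Request:
step_arm([
  [[-1,0.1,0,0,0,0,0],[-1,0,0,0,0,0,0]],
])

```text
clock: 18.4
tool_pos: [0.5057, 0.1584, 0.0092]
orientation: [-90.1, 0.1, -0.4]
force: [-8.4, 0.6, 11.3]
opening: 0.0616
```

Request:
step_arm([
  [[-1,0.1,0,0,0,0,0],[-1,0,0,0,0,0,0]],
])

```text
clock: 18.65
tool_pos: [0.5057, 0.1584, 0.0092]
orientation: [-90.1, 0.2, -0.4]
force: [-12.7, 3.6, 14.7]
opening: 0.0617
```

TCP x has stalled at 0.5057 while the force grows, so it has reached the panel. One more small push to seat both ends.

Request:
step_arm([
  [[-1,0.1,0,0,0,0,0],[-1,0,0,0,0,0,0]],
])

```text
clock: 18.9
tool_pos: [0.5058, 0.1583, 0.0092]
orientation: [-90.1, 0.3, -0.4]
force: [-18.1, 5.2, 18.2]
opening: 0.0619
```

```bash
python3 - <<'E'
from m import *
o=ctrl.get_obs(); print(o['tool_pos'],o['orientation'],o['force'],o['moment'])
s=ctrl.snapshot('side'); cv2.imwrite('pics/s5.png',s)
cv2.imwrite('pics/c5.png',cv2.resize(s[120:220,190:310],(720,600),interpolation=2))
E
```

```text
[0.50582303 0.15834598 0.00918352] [-90.08562479   0.2854172   -0.40688949] [-18.1168108    5.15241372  18.24487636] [ 2.07639508  6.51447594 -0.07532365]
```

View pics/c5.png

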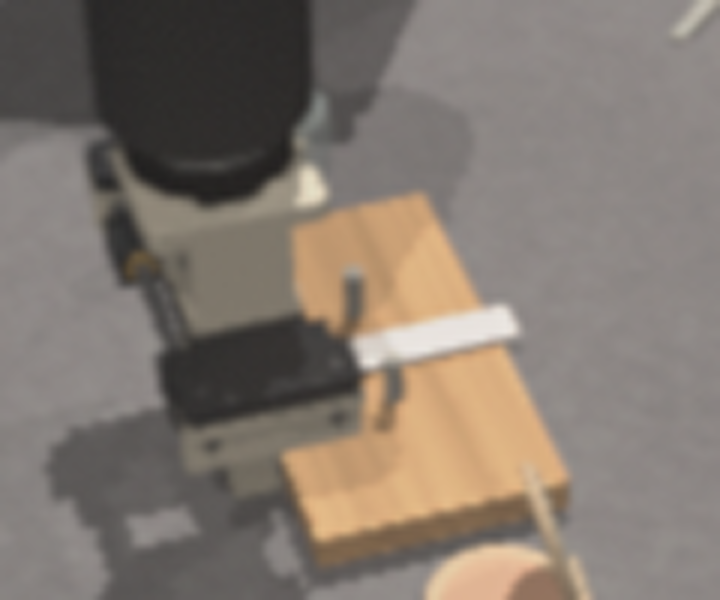

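The side crop shows the blade across the panel between the two posts, with its tip past the far edge at (515,322). I'll ease the preload, then release.

Request:
step_arm([
  [[-1,-0.15,0,0,0,0,0],[-1,0,0,0,0,0,0],[0.5,0,0,0,0,0,0],[0.7,0,0,0,0,0,0],[1,0,0,0,0,0,0],[1,0,0,0,0,0,0],[1,0,0,0,0,0,0]],
])

```text
clock: 19.82
tool_pos: [0.5077, 0.159, 0.009]
orientation: [-90.0, 0.0, -0.4]
force: [0.2, 0.2, -0.4]
opening: 0.0873
```

Request:
step_arm([
  [[1,0,0,1.0,0,0,0],[1,0,0,2.0,0,0,0],[1,0,0,3.0,0,0,0],[1,0,0,4.0,0,0,0],[1,0,0,4.0,0,0,0],[1,-2,-5,3.0,0,0,0],[1,-1,-6,0,0,0,0],[1,0,-6,0,0,0,0],[1,0,-6,0,0,0,0],[1,0,-6,0,0,0,0],[1,0,-6,0,0,0,0],[1,0,0,0,0,0,0]],
])

```text
clock: 21.32
tool_pos: [0.4768, -0.1946, 0.1795]
orientation: [-90.0, 0.0, -0.7]
force: [0.2, 1.0, 0.3]
opening: 0.0877
```

```bash
python3 - <<'E'
from m import *
o=ctrl.get_obs(); print(o['clock'],o['tool_pos'],o['force'])
t=ctrl.snapshot('top'); s=ctrl.snapshot('side'); cv2.imwrite('pics/t6.png',t); cv2.imwrite('pics/s6.png',s)
a=t[175:285,110:290]; b=s[120:220,195:305]
cv2.imwrite('pics/c6.png',np.vstack([cv2.resize(a,(480,293),interpolation=2),cv2.resize(b,(480,300)if 0 else (480,300),interpolation=2)]))
h=cv2.cvtColor(t,cv2.COLOR_BGR2HSV); hs=cv2.cvtColor(s,cv2.COLOR_BGR2HSV)
for lo in(120,135,150):
    c=big(cv2.inRange(h,(0,0,lo),(180,45,255)),(185,190,212,260)); print('top',cv2.boundingRect(c),rect('top',c,.022))
c=big(cv2.inRange(hs,(0,0,150),(180,45,255)),(225,160,280,195)); print('side',cv2.boundingRect(c),rect('side',c,.022))
for hi in(55,62,70):
    c=big(cv2.inRange(h,(0,0,0),(180,255,hi)),(180,245,222,268)); print('stock',cv2.boundingRect(c),rect('top',c,.022))
c=big(cv2.inRange(h,(5,90,90),(25,255,255)),(140,190,256,262)); print('panel',rect('top',c,.018))
E
```

```text
21.325 [ 0.47683328 -0.19455242  0.17947926] [0.21044213 0.97002477 0.25947068]
top (194, 195, 11, 57) ((588.2003173828125, 178.7113037109375), (130.00291442871094, 23.195768356323242), 1.1234701871871948)
top (194, 195, 11, 57) ((588.1475219726562, 178.8674774169922), (21.759071350097656, 129.55133056640625), 89.56653594970703)
top (194, 196, 10, 56) ((587.0234375, 179.76388549804688), (127.54464721679688, 20.629976272583008), 0.9670282006263733)
side (276, 193, 4, 2) ((628.720458984375, 92.69706726074219), (3.9803028106689453, 8.338561058044434), 70.88359832763672)
stock (196, 254, 26, 11) ((497.339111328125, 152.50527954101562), (19.172786712646484, 59.85619354248047), 19.695816040039062)
stock (196, 253, 26, 12) ((496.7507019042969, 151.46693420410156), (23.131357192993164, 60.63744354248047), 21.714963912963867)
stock (195, 253, 27, 14) ((503.8342590332031, 156.8555908203125), (29.33919906616211, 58.810176849365234), 0.4620151221752167)
panel ((581.9606323242188, 241.50775146484375), (98.75334167480469, 121.14728546142578), 89.49191284179688)
```

View pics/c6.png

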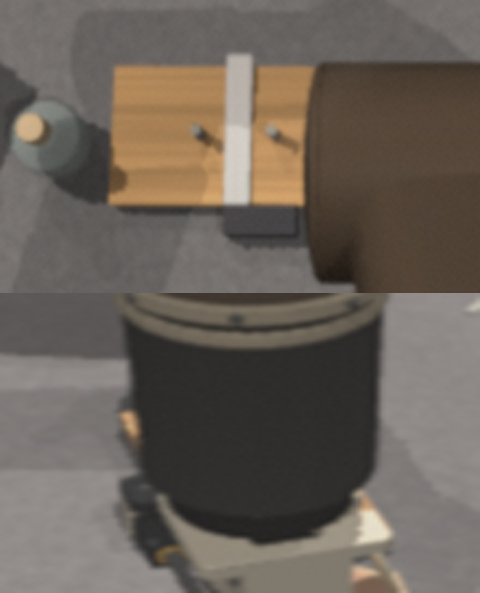

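The top crop shows the stock against the panel's near edge (y≈206 in the crop) and the blade between the posts, but the arm hides part of it. I'll move the arm further away for a precise angle and gap check.

Request:
step_arm([
  [[1,0,-4,2,0,0,0],[1,0,-5,2,0,0,0],[1,0,-5,2,0,0,0],[1,0,-5,2,0,0,0],[1,0,-5,0,0,0,0],[1,0,-5,0,0,0,0],[1,0,0,0,0,0,0]],
])

```text
clock: 22.3
tool_pos: [0.478, -0.482, 0.258]
orientation: [-90.0, 0.1, -0.4]
force: [0.1, 0.0, -1.1]
opening: 0.0874
```

```bash
cat > f.py <<'E'
from m import *
im=[ctrl.snapshot('top') for _ in range(6)]
t=np.mean(im,0).astype(np.uint8); s=ctrl.snapshot('side'); cv2.imwrite('pics/t7.png',t); cv2.imwrite('pics/s7.png',s)
a=t[175:285,110:290]; b=s[120:245,195:305]
cv2.imwrite('pics/c7.png',np.hstack([cv2.resize(a,(490,300),interpolation=2),cv2.resize(b,(264,300),interpolation=2)]))
g=t.astype(float); sat=g.max(2)-g.min(2); v=g.max(2)
def edge(prof,sgn,w): # subpixel strongest step
    d=sgn*np.diff(prof); i=int(np.argmax(d)); j=slice(max(i-2,0),i+3); return (np.arange(len(d))[j]*np.clip(d[j],0,None)).sum()/np.clip(d[j],0,None).sum()+.5
def line(P): 
    x,y=P; return P
# panel near edge: saturation drops going down columns, away from the stock ; far edge likewise
def cols(rng,r0,r1,ch,sg): return np.array([(c,r0+edge(ch[r0:r1,c],sg,0)) for c in rng])
def rows(rng,c0,c1,ch,sg): return np.array([(c0+edge(ch[r,c0:c1],sg,0),r) for r in rng])
def ang(p,z,ax):
    P=px2w('top',p,z)[:,:2]; i=1-ax
    for _ in range(3):
        k=np.polyfit(P[:,i],P[:,ax],1); e=np.abs(P[:,ax]-np.polyval(k,P[:,i])); P=P[e<max(2.5*np.median(e),.0005)]
    return k
kn=ang(np.r_[cols(range(160,188),243,262,sat,-1),cols(range(226,244),243,262,sat,-1)],.018,0)
kf=ang(np.r_[cols(range(158,188),192,212,sat,1),cols(range(210,243),192,212,sat,1)],.018,0)
bl=ang(rows(range(200,246),188,200,sat,-1),.022,1); br=ang(rows(range(200,246),198,212,sat,1),.022,1)
sn=ang(cols(range(198,218),256,272,v,1),.022,0)
y=.16
for n,k in(('near',kn),('far',kf),('stock back',sn)): print(n,'x at y.16 %.4f'%np.polyval(k,y),'yaw %.2f'%-np.degrees(k[0]))
for n,k in(('bladeL',bl),('bladeR',br)): print(n,'y at x.582 %.4f'%np.polyval(k,.582),'yaw %.2f'%np.degrees(k[0]))
E
python3 f.py
```

```text
near x at y.16 0.5217 yaw -0.59
far x at y.16 0.6431 yaw -0.60
stock back x at y.16 0.4862 yaw -0.81
bladeL y at x.582 0.1909 yaw 0.10
bladeR y at x.582 0.1662 yaw -0.91
```

View pics/c7.png

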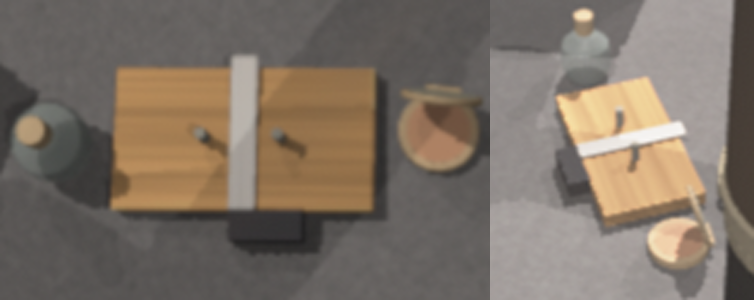

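The final views show the stock along the panel's near edge, the blade between the posts, and the bottle and compact upright in place. Panel yaw is -0.6° and blade mean yaw -0.4°. The blade middle is about 1–2 mm off the midline, and contact was felt. Handing in, with a quick check of the bystanders by image difference.

```bash
python3 - <<'E'
from m import *
a=cv2.imread('pics/top0.png');b=cv2.imread('pics/t7.png')
for n,(x0,y0,x1,y1) in dict(perfume=(110,205,146,245),compact=(252,200,292,242),roller=(398,178,424,208)).items():
    T=a[y0:y1,x0:x1]; r=cv2.matchTemplate(b[y0-8:y1+8,x0-8:x1+8],T,cv2.TM_CCOEFF_NORMED); _,m,_,l=cv2.minMaxLoc(r); print(n,round(m,3),l[0]-8,l[1]-8)
print(ctrl.close_job())
E
```

```text
perfume 0.995 0 0
compact 0.961 0 0
roller 0.976 0 0
the job is handed in; nothing more can be done
None
```

The square is home: its stock is against the drawer front's near edge, the blade lies between the two posts, and the gripper has let go and moved clear. I handed the job in at about 23 s of the 54 s allowed; it reports no verdict.

**How it went:** I lifted the square out of the tray, gripping the stock across its thickness. I set it flat about 5 cm short of the panel, rather than the 2 cm I first tried, because at 2 cm the inner finger had no room to open. After letting go I took hold again at the stock's ends. I then slid it in until the tool stopped advancing and the push reached 18 N.

**Last checks:**

| Check | Result |
|---|---|
| Panel yaw / blade yaw | -0.6° / about -0.4° |
| Blade middle off the panel's middle line | about 1–2 mm (limit 18 mm) |
| Stock inner face, from the blade | x ≈ 0.523 m |
| Panel near edge | x ≈ 0.522 m |
| Perfume bottle, compact, roller | no shift against the first picture (whole-pixel match, about 2 mm) |

**Where the checks were weak:**
- The two blade edges disagreed by 1° in yaw (+0.1° and -0.9°).
- The stock's back edge came out about 10 mm too far back, probably its shadow, so I did not use it.
- The 2 mm flushness rests on the felt contact and the blade measurement. I did not see the gap directly.

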